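Load four wooden blanks into their locating trays

ROBOT

A 6-joint arm with a two-finger parallel gripper is mounted at the origin on a cart in front of the work surface, level with it; the furniture and walls round the work are solid. World frame = base frame: x ahead of the robot, y to its left, z up, the work surface at z = 0. Lengths are in m, angles in rad, forces in N, time in s.
With the tool pointing down it reaches from about 0.3 to 0.875 m from the base axis. Payload 4.2 kg.
Tool frame: the origin (TCP) lies between the finger pads; the fingertips stand r.finger_overhang ahead of it and the grasp point (between the pads) lies 11 mm behind it (r.finger_overhang is the distance from the TCP to the fingertips, in m); z points along the fingers, y is the line along which they close (so a half turn about z gives the same grasp; the last joint's range is limited). The gripper opens to 85 mm and grips with 20 to 120 N. Pads are 22 mm wide; open, the fingers measure 114 mm over their backs; the gripper's body (76 mm by 85 mm) begins 54 mm behind the grasp point. The pads swing forward as they close: fully open they stand 13 mm farther back than shut.
Start: joints at [-0.02, 0.32, 1.565, -0, 1.257, -0.02], TCP at [0.575, 0, 0.239] pointing down, gripper open.
Joint ranges: [-3.11, 3.11], [-0.84, 2.01], [0.21, 2.61], [-1.34, 4.49], [0.05, 2.63], [-2.56, 2.56]. Speed limits (rad/s): [2.57, 2.57, 3.14, 3.14, 3.14, 3.14].

INTERFACE

Orientations are given as a unit quaternion [w, x, y, z].
In Python, from plant import r, eyes gives the robot as it stands. The module is installed in compiled form; this text tells all that it offers. Calls block until the motion is done:
- r.movep(position, orientation): joint-space move of the TCP to a pose.
- r.line_to(position, rotation=None, velocity=0.15): straight line of the TCP; rotation=None keeps the orientation; velocity is the mean speed in m/s.
- r.movej(angles): joint-space move.
- r.set_gripper(opening): finger opening in m; the grip force is fixed at half the most; returns when the fingers have stopped.
- r.sleep(seconds).
- r.inverse_kinematics(position, orientation): joint angles nearest the present ones, or None.
- eyes.snapshot(name): name is "scene" or "side" or "wrist"; returns a dict with "color" (480x640x3 uint8, red, green, blue), "fovy" (degrees; the focal length in pixels is half the picture's height over the tangent of half this angle, whatever the lens; pixels are square), "cx", "cy" (the principal point, pixels), "R" (3x3) and "t" (3): a world point X has camera coordinates R X + t; the wrist camera has in their place "hand_eye" (4x4, takes a point from camera to tool coordinates, whose origin is the TCP and whose axes are the flange's). Camera axes: x right, y down, z forward; pixel columns grow to the right and rows downward; lengths in m; the calibration is good to about 2 mm. The wrist camera is an equidistant fisheye: a pixel r from the principal point sees the ray r / f radians off the axis. A picture is of the moment at which its call begins: read the wrist's pose just before it. There is no depth.
A pose or a line that the arm cannot do raises r.PlanningError and nothing moves.
- r.sign_off(): hands the job in; it is judged then, once.
Readings, each from a call of its own:
- r.read_time_s(): time.
- r.read_joint_positions(): joint angles.
- r.read_joint_velocities(): joint speeds.
- r.read_joint_efforts(): joint torques, N m.
- r.read_tcp_pos(): TCP position.
- r.read_ee_rot(): TCP orientation.
- r.read_wrist_force(): force on the tool from outside, world axes, zero at the start.
- r.read_torque(): the same for the moment, N m.
- r.read_grip_width(): finger opening in m.
- r.read_gripper_force(): force on a finger pad.
Only numpy, scipy, OpenCV 4.12 (cv2) and the standard library are available. Lean on these libraries where they do the work, as an engineer would, in place of code of your own. Each camera call takes 0.05 s, during which the arm holds its last target. There are 200 camera calls.

TASK

Four wooden blanks lie on the near part of the desk, and behind them four shallow trays, each made to the size of one blank with the same small gap all round. Put every blank, right way up as it lies now, into the tray that matches its size, set down (not dropped) so that it lies flat on the tray's floor inside the rim, lengthwise in the pocket. Leave the sanding block at their left and the tape roll at their right where they are.

Things in the scene. Friction and masses are not known exactly. Their poses are not given: they have to be found in the camera images.
- stout_block: short stout block of warm brown wood, 50 wide x 75 long x 40 high mm, loose, lying flat on the desk; origin at the centre of its underside, x across its width, y along its length, z up. Belongs in tray_stout_block
- grey_bar: weathered grey wooden bar, 40 wide x 100 long x 30 high mm, loose, lying flat on the desk; origin at the centre of its underside, x across its width, y along its length, z up. Belongs in tray_grey_bar
- flat_plate: broad flat piece of brown wood, 60 wide x 120 long x 18 high mm, loose, lying flat on the desk; origin at the centre of its underside, x across its width, y along its length, z up. Belongs in tray_flat_plate
- long_bar: long flat bar of light brown wood, 50 wide x 160 long x 20 high mm, loose, lying flat on the desk; origin at the centre of its underside, x across its width, y along its length, z up. Belongs in tray_long_bar
- tray_stout_block: shallow tray fixed to the desk for the short stout block of warm brown wood: plywood floor 4 mm thick, pocket 66 x 91 mm (8 mm more than the piece on each side), dark rim 5 mm thick with its top 10 mm above the desk and a 50 mm wide finger notch down to the floor amid each long side; origin: centre of its underside, at desk level; x across the pocket, y along its length, z up
- tray_grey_bar: shallow tray fixed to the desk for the weathered grey wooden bar: plywood floor 4 mm thick, pocket 56 x 116 mm (8 mm more than the piece on each side), dark rim 5 mm thick with its top 10 mm above the desk and a 50 mm wide finger notch down to the floor amid each long side; origin: centre of its underside, at desk level; x across the pocket, y along its length, z up
- tray_flat_plate: shallow tray fixed to the desk for the broad flat piece of brown wood: plywood floor 4 mm thick, pocket 76 x 136 mm (8 mm more than the piece on each side), dark rim 5 mm thick with its top 10 mm above the desk and a 50 mm wide finger notch down to the floor amid each long side; origin: centre of its underside, at desk level; x across the pocket, y along its length, z up
- tray_long_bar: shallow tray fixed to the desk for the long flat bar of light brown wood: plywood floor 4 mm thick, pocket 66 x 176 mm (8 mm more than the piece on each side), dark rim 5 mm thick with its top 10 mm above the desk and a 50 mm wide finger notch down to the floor amid each long side; origin: centre of its underside, at desk level; x across the pocket, y along its length, z up
- sanding_block: cork sanding block, 66x112x34 mm, loose, on the left (+y) of the blanks and trays; belongs in no tray, stays where it is; origin at the centre of its underside
- tape_roll: roll of pale tape, 100 mm across, 25 mm high, lying flat, loose, on the right (-y) of the blanks and trays; stays where it is; origin at the centre of its underside
Mind the look-alikes: they are no part of the job. Leave any yellow look-alike of the long_bar alone.

How it is judged:
At the end, for the whole second after the job is handed in: Each blank lies flat on its own tray's floor (within 2.5 mm and 0.05 rad), upright, centred within 12 mm, lengthwise within 0.25 rad either way round, released and at rest; sanding block and tape roll within 20 mm of where they were (horizontal distance between stout_block and tray_stout_block below 0.012 m and z of stout_block in the frame of tray_stout_block between 0.002 and 0.0065 m and angle between each of stout_block, grey_bar, flat_plate, long_bar's own z axis and vertical below 0.05 rad and angle between the y axis of stout_block and the y axis of tray_stout_block, either way round below 0.25 rad and linear speed of each of stout_block, grey_bar, flat_plate, long_bar below 0.02 m/s and angular speed of each of stout_block, grey_bar, flat_plate, long_bar below 0.1 rad/s and horizontal distance between grey_bar and tray_grey_bar below 0.012 m and z of grey_bar in the frame of tray_grey_bar between 0.002 and 0.0065 m and angle between the y axis of grey_bar and the y axis of tray_grey_bar, either way round below 0.25 rad and horizontal distance between flat_plate and tray_flat_plate below 0.012 m and z of flat_plate in the frame of tray_flat_plate between 0.002 and 0.0065 m and angle between the y axis of flat_plate and the y axis of tray_flat_plate, either way round below 0.25 rad and horizontal distance between long_bar and tray_long_bar below 0.012 m and z of long_bar in the frame of tray_long_bar between 0.002 and 0.0065 m and angle between the y axis of long_bar and the y axis of tray_long_bar, either way round below 0.25 rad and distance of each of sanding_block, tape_roll from where it was at the start of the episode below 0.02 m); the robot touches nothing.
It fails at once if the stout block is let go more than 30 mm above a tray (contact force between the fingers and stout_block below 0.02 N and ((horizontal distance between stout_block and tray_stout_block below 0.06 m and z of stout_block in the frame of tray_stout_block above 0.034 m) or (horizontal distance between stout_block and tray_grey_bar below 0.06 m and z of stout_block in the frame of tray_grey_bar above 0.034 m) or (horizontal distance between stout_block and tray_flat_plate below 0.06 m and z of stout_block in the frame of tray_flat_plate above 0.034 m) or (horizontal distance between stout_block and tray_long_bar below 0.06 m and z of stout_block in the frame of tray_long_bar above 0.034 m))).
It fails at once if the grey bar is let go more than 30 mm above a tray (contact force between the fingers and grey_bar below 0.02 N and ((horizontal distance between grey_bar and tray_stout_block below 0.06 m and z of grey_bar in the frame of tray_stout_block above 0.034 m) or (horizontal distance between grey_bar and tray_grey_bar below 0.06 m and z of grey_bar in the frame of tray_grey_bar above 0.034 m) or (horizontal distance between grey_bar and tray_flat_plate below 0.06 m and z of grey_bar in the frame of tray_flat_plate above 0.034 m) or (horizontal distance between grey_bar and tray_long_bar below 0.06 m and z of grey_bar in the frame of tray_long_bar above 0.034 m))).
It fails at once if the flat plate is let go more than 30 mm above a tray (contact force between the fingers and flat_plate below 0.02 N and ((horizontal distance between flat_plate and tray_stout_block below 0.06 m and z of flat_plate in the frame of tray_stout_block above 0.034 m) or (horizontal distance between flat_plate and tray_grey_bar below 0.06 m and z of flat_plate in the frame of tray_grey_bar above 0.034 m) or (horizontal distance between flat_plate and tray_flat_plate below 0.06 m and z of flat_plate in the frame of tray_flat_plate above 0.034 m) or (horizontal distance between flat_plate and tray_long_bar below 0.06 m and z of flat_plate in the frame of tray_long_bar above 0.034 m))).
It fails at once if the long bar is let go more than 30 mm above a tray (contact force between the fingers and long_bar below 0.02 N and ((horizontal distance between long_bar and tray_stout_block below 0.06 m and z of long_bar in the frame of tray_stout_block above 0.034 m) or (horizontal distance between long_bar and tray_grey_bar below 0.06 m and z of long_bar in the frame of tray_grey_bar above 0.034 m) or (horizontal distance between long_bar and tray_flat_plate below 0.06 m and z of long_bar in the frame of tray_flat_plate above 0.034 m) or (horizontal distance between long_bar and tray_long_bar below 0.06 m and z of long_bar in the frame of tray_long_bar above 0.034 m))).
It fails at once if the sanding block or the tape roll is disturbed (more than 20 mm) (distance of any of sanding_block, tape_roll from where it was at the start of the episode above 0.02 m).
It also fails if it takes over 96 s, if anything falls off the work surface, if the arm or the gripper's body presses on something with over 40 N, if the wrist force passes 120 N, or if a joint passes its speed limit or range.

## Working session

There is one attempt and no reset: what is moved stays moved. The work goes in short steps, each a Python script; the robot and the scene stay as the last script left them, time stands still between calls to the robot, and variables do not carry over. Pictures are saved under pics/ and viewed, at most 14 in all, crops included, and the job is handed in when it is done.

```bash
mkdir -p pics
python3 - <<'E'
from plant import r, eyes
import cv2,numpy as np
for n in("scene","side","wrist"):
    s=eyes.snapshot(n); cv2.imwrite(f"pics/{n}0.png",s["color"][:,:,::-1])
    print(n,{k:(np.round(v,4).tolist() if k!="color" else 0) for k,v in s.items()})
print(r.finger_overhang,r.read_tcp_pos(),r.read_ee_rot(),r.read_time_s())
E
```

```text
scene {'color': 0, 'fovy': 50.8917, 'cx': 310.0442, 'cy': 243.0224, 'R': [[0.5715, -0.8203, -0.0233], [-0.3347, -0.207, -0.9193], [0.7493, 0.5332, -0.3928]], 't': [-0.3681, 0.2043, 1.3886]}
side {'color': 0, 'fovy': 50.5886, 'cx': 329.5718, 'cy': 239.2569, 'R': [[-0.9396, -0.3422, -0.0064], [-0.1243, 0.3588, -0.9251], [0.3189, -0.8684, -0.3797]], 't': [0.454, 0.1369, 1.7164]}
wrist {'color': 0, 'fovy': 65.7065, 'cx': 319.1546, 'cy': 230.3873, 'hand_eye': [[-0.0008, -0.9642, -0.2652, 0.0679], [1.0, -0.0004, -0.0016, -0.0015], [0.0014, -0.2652, 0.9642, -0.1366], [0.0, 0.0, 0.0, 1.0]]}
0.008 [5.74639160e-01 1.16595938e-05 2.38664596e-01] [-4.99541897e-04  7.07101266e-01  7.07111950e-01 -4.89453981e-04] 0.15
```

View pics/scene0.png

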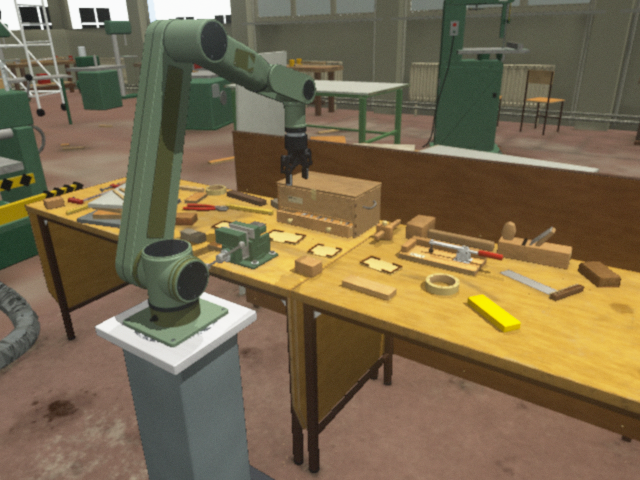

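View pics/wrist0.png

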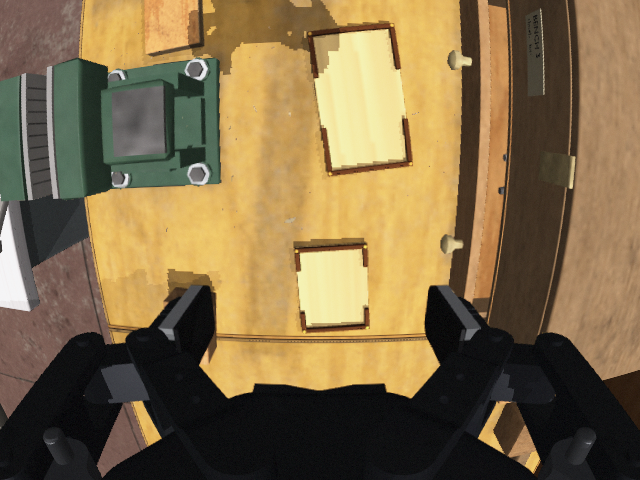

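View pics/side0.png

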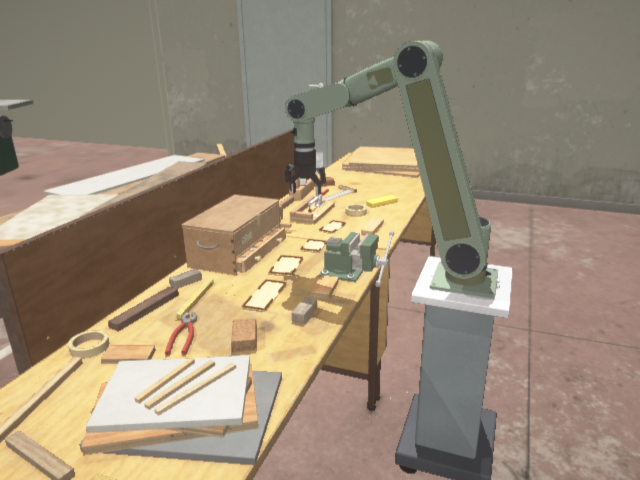

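The wrist view has image-up = +y. It shows two trays, at about (332,287) and (362,98), with the vise at the left and the chest at the right. The yellow bar at the far right of the scene view is the look-alike. I'll survey the left and right sides from higher up.

```bash
cat > h.py <<'E'
from plant import r, eyes
import cv2,numpy as np
from scipy.spatial.transform import Rotation as Ro
Q0=np.array([0,.70710678,.70710678,0])
def quat(yaw):  # yaw: world angle of tool x axis (tool y = finger line is at yaw-90deg), pointing down
    R=np.array([[np.cos(yaw),np.sin(yaw),0],[np.sin(yaw),-np.cos(yaw),0],[0,0,-1]])
    return Ro.from_matrix(R).as_quat(scalar_first=True)
def snap(name):
    p=np.array(r.read_tcp_pos());q=np.array(r.read_ee_rot());s=eyes.snapshot("wrist")
    cv2.imwrite(f"pics/{name}.png",s["color"][:,:,::-1])
    np.savez(f"pics/{name}.npz",p=p,q=q,he=s["hand_eye"],f=240/np.tan(np.radians(s["fovy"]/2)),c=[s["cx"],s["cy"]])
def world(name,px,z):
    d=np.load(f"pics/{name}.npz");px=np.atleast_2d(px).astype(float)-d["c"]
    rr=np.linalg.norm(px,axis=1);th=rr/d["f"]
    v=np.c_[px/rr[:,None]*np.sin(th)[:,None],np.cos(th)]
    R=Ro.from_quat(d["q"],scalar_first=True).as_matrix()
    o=R@d["he"][:3,3]+d["p"]; v=v@(R@d["he"][:3,:3]).T
    return o[:2]+v[:,:2]*((z-o[2])/v[:,2])[:,None]
def rect(name,px,z):
    w=world(name,px,z);(c,(a,b),_)=cv2.minAreaRect((w*1000).astype(np.float32))
    # long axis from corner order-free box
    bx=cv2.boxPoints(cv2.minAreaRect((w*1000).astype(np.float32)));e=[bx[1]-bx[0],bx[2]-bx[1]]
    l=max(e,key=np.linalg.norm);yaw=np.arctan2(l[1],l[0])
    return np.array(c)/1000,min(a,b),max(a,b),(yaw)%np.pi
E
python3 - <<'E'
from h import *
r.movep([.5,.17,.34],quat(np.pi/2)); snap("w1")
r.movep([.5,-.2,.34],quat(np.pi/2)); snap("w2")
print(r.read_time_s())
E
```

```text
2.4917
```

View pics/w1.png

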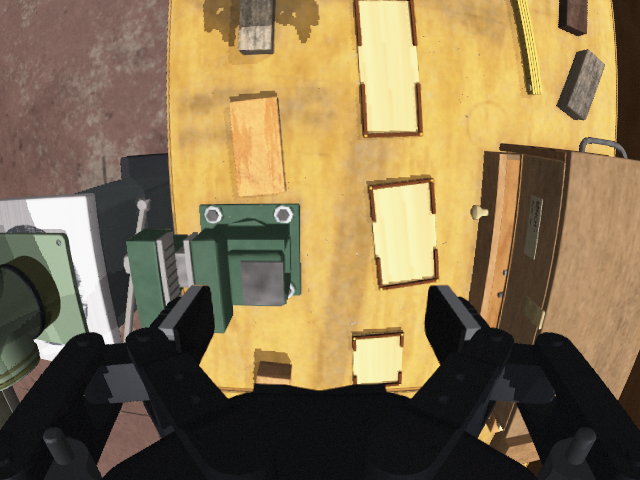

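View pics/w2.png

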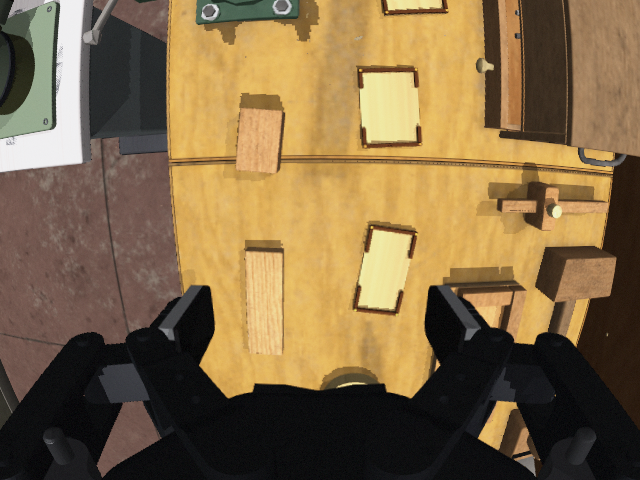

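w1 shows the grey bar around (257,25), the plate at (258,145), the long tray at (390,70), the plate tray at (404,232) and the vise at (245,260). w2 shows the stout block at (260,140), the long bar at (264,300), the stout tray at (390,107) and the grey-bar tray at (386,268). I need one more view farther left, then enlarged crops.

Run:
```python
from h import *
r.movep([.5,.33,.34],quat(np.pi/2)); snap("w3")
print(r.read_time_s())
def crop(n,x0,y0,w,h,k):
    return cv2.resize(cv2.imread(f"pics/{n}.png")[y0:y0+h,x0:x0+w],None,fx=k,fy=k,interpolation=cv2.INTER_CUBIC)
# x 220..460, 3.3x
cv2.imwrite("pics/c1.png",crop("w1",220,80,266,200,3))
cv2.imwrite("pics/c2.png",crop("w2",220,60,220,200,3))
cv2.imwrite("pics/c2b.png",crop("w2",220,210,220,160,3))
cv2.imwrite("pics/w3v.png",crop("w3",160,0,320,240,2.5))
```

```text
4.4583
```

View pics/w3v.png

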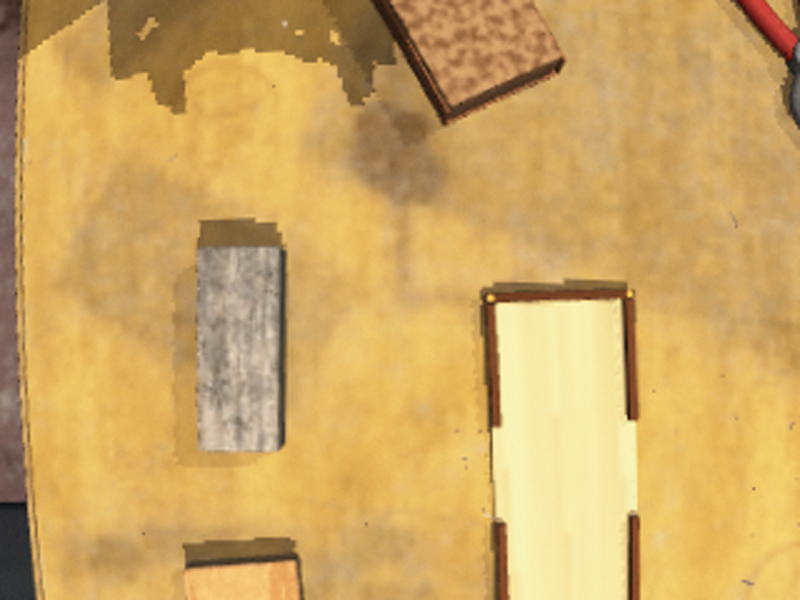

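View pics/c1.png

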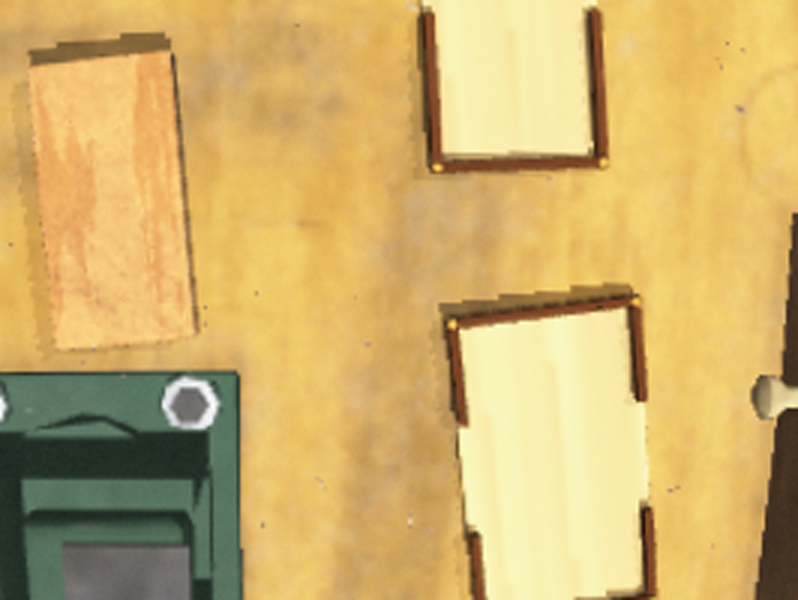

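View pics/c2.png

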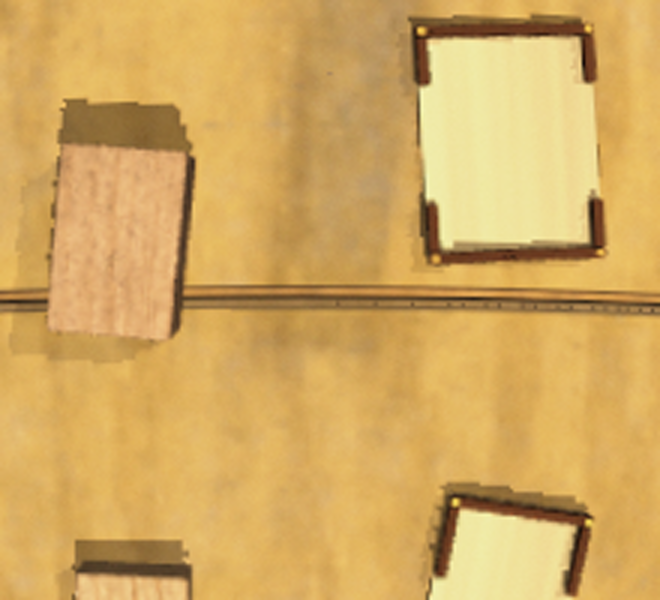

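View pics/c2b.png

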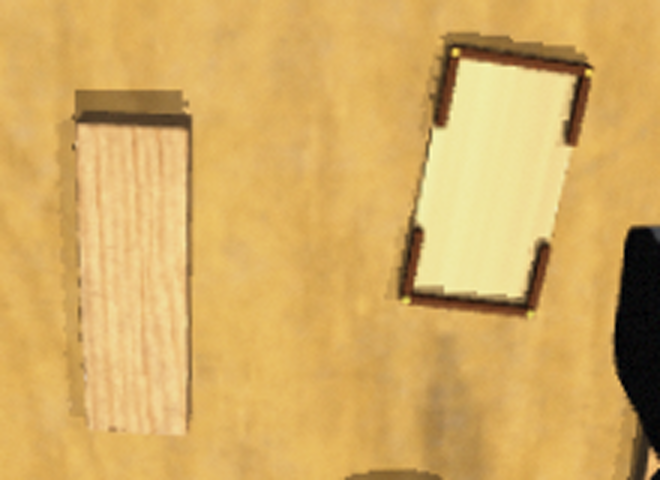

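The crops give these outlines:
- **Grey bar:** (198,247)–(283,451) in w3v.
- **Plate:** (30,68)–(196,332) in c1.
- **Stout block:** (50,143)–(190,339) in c2.
- **Long bar:** (77,123)–(190,435) in c2b.
- **Tray rims:** the brass corner dots mark them.

Next I'll convert these to world coordinates and check them against the given sizes.

```bash
cat > meas.py <<'E'
from h import *
def up(p,x0,y0,k): return (np.array(p,float)+.5)/k-.5+[x0,y0]
def fit(w):
    w=(np.array(w)*1000).astype(np.float32);m=cv2.minAreaRect(w);b=cv2.boxPoints(m)
    l=max([b[1]-b[0],b[2]-b[1]],key=np.linalg.norm)
    return w.mean(0)/1000,np.array(m[0])/1000,sorted(m[1]),np.arctan2(l[1],l[0])%np.pi
A=lambda p:up(p,160,0,2.5);B=lambda p:up(p,220,80,3);C=lambda p:up(p,220,60,3);D=lambda p:up(p,220,210,3)
M={}
M["grey"]=fit(world("w3",A([(198,247),(283,247),(283,451),(199,451)]),.03))
M["plate"]=fit(world("w1",B([(30,68),(170,52),(196,332),(57,351)]),.018))
M["stout"]=fit(world("w2",C([(62,143),(190,151),(176,339),(50,331)]),.04))
M["long"]=fit(world("w2",D([(77,123),(190,128),(186,435),(86,432)]),.02))
M["t_long"]=fit(np.r_[world("w3",A([(490,299),(630,294)]),.01),world("w1",B([(437,168),(602,162)]),.01)])
M["t_plate"]=fit(np.r_[world("w1",B([(452,323),(636,300)]),.01),world("w1",[(379,286),(437,279)],.01)])
M["t_stout"]=fit(world("w2",C([(421,31),(588,31),(602,253),(435,259)]),.01))
M["t_grey"]=fit(world("w2",D([(456,52),(588,72),(530,314),(406,300)]),.01))
if __name__=="__main__":
    for k,v in M.items(): print(k,np.round(v[0],4),np.round(v[1],4),np.round(v[2],1),round(np.degrees(v[3]),1))
    print("vise",np.round(world("w1",[(201,205),(299,205),(299,295)],.0),3),"jaw .1",np.round(world("w1",[(195,232),(228,232),(286,255),(286,304),(240,255)],.1),3))
    print("chest knob z.05",np.round(world("w1",[(475,212),(500,150)],.05),3))
E
python3 meas.py
```

```text
grey [0.4221 0.3876] [0.4221 0.3879] [ 41.8 100.1] 89.0
plate [0.4208 0.218 ] [0.421  0.2172] [ 59.9 119.9] 94.1
stout [ 0.4277 -0.1413] [ 0.4277 -0.1413] [50.9 75.1] 85.0
long [ 0.4221 -0.3659] [ 0.422  -0.3664] [ 49.9 162.6] 87.1
t_long [0.5851 0.3237] [0.5853 0.3237] [ 71.6 181.2] 93.6
t_plate [0.6123 0.1023] [0.612  0.1015] [ 83.5 140.5] 97.9
t_stout [ 0.5876 -0.0997] [ 0.5879 -0.0995] [72.2 96.7] 93.8
t_grey [ 0.5878 -0.3198] [ 0.5878 -0.3198] [ 60.9 121.9] 81.5
vise [[0.338 0.142]
 [0.471 0.14 ]
 [0.469 0.011]] jaw .1 [[0.362 0.132]
 [0.4   0.132]
 [0.462 0.106]
 [0.46  0.047]
 [0.412 0.106]]
chest knob z.05 [[0.692 0.143]
 [0.721 0.222]]
```

The measured sizes agree with those given to within about 2 mm. Next is the pick-and-place helper, with the stout block first.

```bash
cat > pp.py <<'E'
from meas import *
S={"stout":(.05,.020),"grey":(.04,.012),"plate":(.06,.007),"long":(.05,.008)}  # width, TCP height at grasp
ZC=.22
def go(xy,z,yaw,v): r.line_to([*xy,z],quat(yaw),velocity=v)
def pp(n):
    w,zg=S[n];c,yaw=M[n][1],M[n][3];t,ty=M["t_"+n][1],M["t_"+n][3]
    r.set_gripper(w+.02)
    go(c,ZC,yaw,.35);go(c,zg+.045,yaw,.2);f0=r.read_wrist_force();go(c,zg,yaw,.06)
    print(n,"down",np.round(np.subtract(r.read_wrist_force(),f0),1))
    r.set_gripper(w-.01);r.sleep(.2)
    print("grip",r.read_grip_width(),r.read_gripper_force())
    if abs(r.read_grip_width()-w)>.006: print("BAD GRIP");return
    go(c,zg+.04,yaw,.1);go(c,ZC,yaw,.25);print("held",r.read_grip_width())
    go(t,ZC,ty,.3);go(t,zg+.03,ty,.2);f0=r.read_wrist_force();go(t,zg+.0045,ty,.04);r.sleep(.2)
    print("set",np.round(np.subtract(r.read_wrist_force(),f0),1),np.round(r.read_tcp_pos(),4),r.read_grip_width())
    r.set_gripper(w+.018);go(t,zg+.05,ty,.1);go(t,ZC,ty,.25);print("t",r.read_time_s())
E
python3 - <<'E'
from pp import *
pp("stout")
E
```

```text
stout down [-0.9  0.7 -0.2]
grip 0.04907183536917521 62.62173414230347
held 0.04897560256688944
set [-3.7  0.3  7.1] [ 0.5873 -0.0993  0.0248] 0.04913339959402004
t 14.375
```

Run:
```python
from pp import *
snap("v1")
pp("grey")
snap("v2")
cv2.imwrite("pics/v12.png",cv2.resize(np.hstack([cv2.imread("pics/v1.png")[60:420,120:520],cv2.imread("pics/v2.png")[60:420,120:520]]),None,fx=1,fy=1))
```

```text
grey down [0.7 0.3 0.4]
grip 0.039200711675439814 62.44673252105713
held 0.03861136029517934
set [-2.2  1.4  5.7] [ 0.5873 -0.3195  0.0167] 0.038958481469845194
t 26.3667
```

View pics/v12.png

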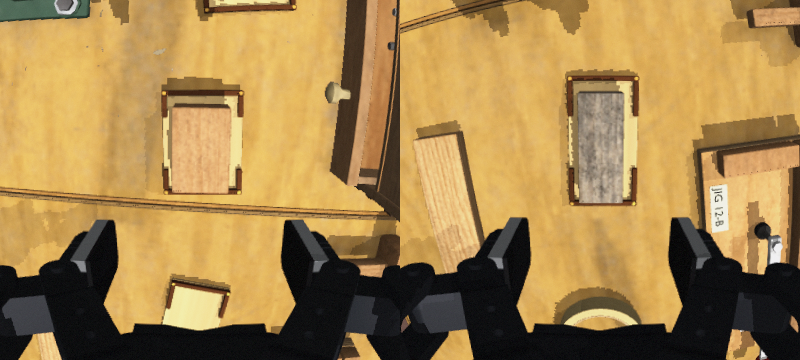

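Both blanks sit inside their trays. The stout block's top is at (172–230,105–193) and the grey bar's at (578–623,93–203), apparently shifted by parallax. I'll check their centres numerically, then carry on.

Run:
```python
from pp import *
k=np.array([120,60]);k2=np.array([-280,60])
for n,t,p,z in(("v1","t_stout",np.array([(172,106),(230,105),(229,193),(172,193)])+k,.044),("v2","t_grey",np.array([(578,93),(623,93),(623,203),(580,202)])+k2,.034)):
    f=fit(world(n,p,z));print(t,np.round(f[0]-M[t][1],4),np.round(f[2],1),np.degrees(f[3]-M[t][3]))
pp("plate");snap("v3")
```

```text
t_stout [-0.0021  0.0005] [50.5 77.5] 0.37850857
t_grey [-0.002  -0.0006] [ 39.6 100.3] 0.27862388
plate down [-1.  -0.4 -0.3]
grip 0.058618609207997135 64.87448215484619
held 0.058571137728941826
set [-2.9 -1.5  5.5] [0.6114 0.1014 0.0119] 0.058758969727718866
t 37.0167
```

Run:
```python
from pp import *
pp("long");snap("v4")
cv2.imwrite("pics/v34.png",np.hstack([cv2.imread("pics/v3.png")[20:420,120:520],cv2.imread("pics/v4.png")[20:420,120:520]]))
```

```text
long down [ 0.4 -0.5 -1.2]
grip 0.04885883872870361 64.36417937278748
held 0.04825078567393327
set [-2.3 -1.1  6.9] [0.5848 0.3234 0.0129] 0.04853927531297433
t 48.9917
```

View pics/v34.png

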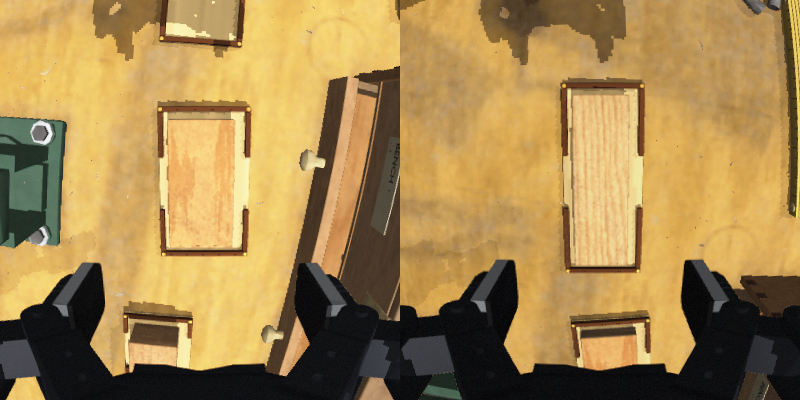

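The plate lies in its tray with its top at (167–235,119–247), and the long bar in its own at (571–634,95–265). I'll measure both against the rim dots in the same pictures.

Run:
```python
from pp import *
k=np.array([120,20]);k2=np.array([-280,20])
for n,p,z,t in(("v3",np.array([(167,119),(235,118),(235,247),(168,248)])+k,.022,np.array([(160,108),(248,108),(246,251),(163,252)])+k),("v4",np.array([(571,95),(631,95),(635,265),(572,265)])+k2,.024,np.array([(564,85),(642,85),(638,268),(568,269)])+k2)):
    f=fit(world(n,p,z));g=fit(world(n,t,.01));print(np.round(f[0]-g[0],4),np.round(f[2],1),np.round(g[2],1),np.degrees(f[3]-g[3]))
```

```text
[-0.0028 -0.0008] [ 64.4 121.7] [ 83.1 140.8] 0.21773958
[-0.0007 -0.    ] [ 61.2 160.1] [ 71.3 180.8] -0.093764834
```

The widths I read are too large, so I'll look closer to make sure both blanks lie flat.

Run:
```python
import cv2,numpy as np
a=cv2.imread("pics/v3.png")[115:285,265:380];b=cv2.imread("pics/v4.png")[95:295,270:380]
f=lambda i:cv2.resize(cv2.copyMakeBorder(i,0,200-i.shape[0],0,120-i.shape[1],0),None,fx=3,fy=3,interpolation=cv2.INTER_CUBIC)
cv2.imwrite("pics/z.png",np.hstack([f(a),f(b)]))
```

```text
(no output)
```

View pics/z.png

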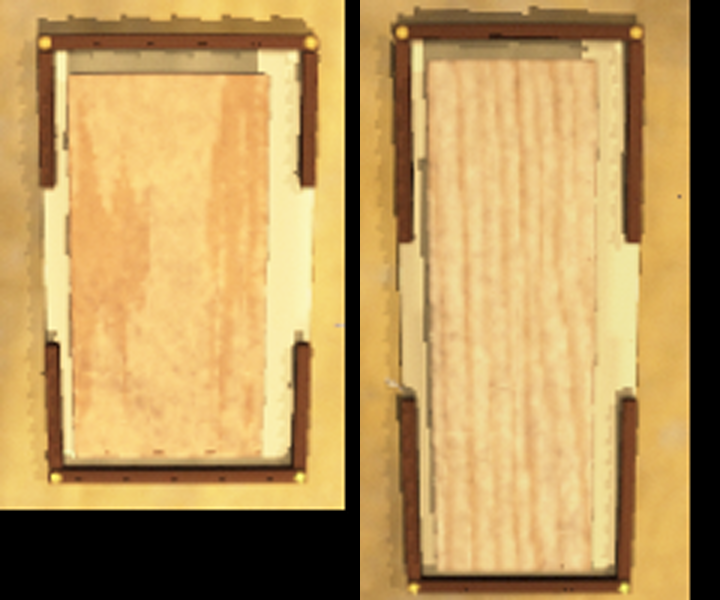

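In the enlarged crop both blanks lie flat and straight on their tray floors, clear of the rims, about 4 mm toward the robot at most. The tolerance is 12 mm, so I'm handing in.

```bash
python3 -c "
from h import *
r.sleep(.3);print(r.sign_off(),r.read_time_s())"
```

```text
the job is handed in; nothing more can be done
the job is handed in; nothing more can be done
```

All four blanks lie flat in their matching trays, within about 4 mm of centre by the camera; I handed the job in at about 50 s without touching the sanding block, tape roll or yellow look-alike, and the interface gave no verdict back.

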